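Shut and bolt the spoon compartment of the counter caddy

TASK

The blue caddy on the worktop has two open compartments, one with a white soup spoon in it and one with a small white sauce dish. Using only pushes of the fingertips, slide the cover of the compartment with the spoon fully shut, then push the bolt by its orange stud all the way to that same side so that it locks this cover. Leave the dish compartment open with its cover as it is, and do not disturb the spoon, the dish or the things standing around.

Things in the scene. Friction and masses are not known exactly. Their poses are not given: they have to be found in the camera images.
- caddy: Blue box fixed on a thin dark mat, 190 deep (x) x 265 wide (y) x 72 high (all sizes in mm). Origin: centre of underside; x to its back, y to its left. Floor 6. Two bays 103 wide, centred at y = +-74.5, inside x = -90 to 90, parted by a solid strip 44 wide, top z = 72. Clear deck (z = 60) from the front to x = 5, open behind. Clear covers slide over both, upper face z = 66. Side walls 72.
- cover_left (a joint): Sliding cover of the left (+y) bay, in m: 0 = fully shut, against the rear wall; grows to 0.075 = fully open as it slides forward along caddy -x. Starts 0.055 to 0.072 open. Plate 90 x 103 x 5, sliding friction about 2 N, stays where it is left.
- cover_right (a joint): Sliding cover of the right (-y) bay; all else as for the left one. A wall shelf hangs over the back of the worktop, its underside 430 above it, its front edge 70 to 100 behind the ribs of shut covers: swing the arm in from the robot side, below or in front of it.
- left_rib (a point): Middle of the front (-x) face of the left cover's upright grey finger rib, 13 above the plate (caddy z = 79); shut, it is at caddy x = 2, y = 74.5. It moves with the cover. Rib: 97 long (y), 10 thick (x), top at z = 88, at the plate's front edge. Pushing its front face towards caddy +x shuts the cover.
- right_rib (a point): The same point on the rib of the right cover (y = -74.5).
- bolt (a joint): Bolt on the centre strip, in m: 0 = middle, free of both covers; +0.028 = fully left (caddy +y), in front of the left cover's rib; -0.028 = fully right (-y), in front of the right cover's rib. Starts within 0.004 of the middle. Friction about 1.2 N, stays where it is left.
- bolt_stud (a point): Centre of the orange upright stud of the bolt, 14 in diameter, standing from z = 81.5 to z = 109.5 in the caddy (this point at z = 95.5), at caddy x = -9 and y = the joint value. The steel bolt bar below it is 14 (x) x 40 (y) x 9 high.
- spoon: White soup spoon, 130 x 42 x 19, lying in the left or the right compartment, roughly along the caddy's x (bowl end to +x, handle partly under the deck). Origin at the centre of its underside. Its y in the caddy's frame tells which compartment is to be shut.
- dish: White sauce dish, diameter 67, 21 high, in the other compartment. Origin at the centre of its underside.
- pepper_shaker: Steel pepper shaker, diameter 58, 95 high, standing to the left of the caddy. Origin under its centre.
- chili_jar: Jar with a green lid, 64 x 68 x 84 high, standing to the left of the caddy. Origin under its centre.
- oil_bottle: Small green oil bottle with a yellow cap, 62 x 57 x 141 high, standing to the right of the caddy. Origin under its centre.
- dish_stack: Stack of white sauce dishes, diameter 69, 78 high, standing to the right of the caddy. Origin under its centre.

How it is judged:
By the outcome, as a careful person would: the job done as asked, in the order asked, and still so for the second after the job is handed in, with the robot touching nothing.
It also fails if it takes over 40 s, if anything falls off the work surface, if the arm or the gripper's body presses on something with over 40 N, if the wrist force passes 120 N, or if a joint passes its speed limit or range.

ROBOT

A 6-joint arm with a two-finger parallel gripper is mounted at the origin on a cart in front of the work surface, level with it; the furniture and walls round the work are solid. World frame = base frame: x ahead of the robot, y to its left, z up, the work surface at z = 0. Lengths are in m, angles in rad, forces in N, time in s.
With the tool pointing down it reaches from about 0.425 to 0.95 m from the base axis. Payload 3.5 kg.
Tool frame: the origin (TCP) lies between the finger pads; the fingertips stand 19 mm ahead of it and the grasp point (between the pads) is the TCP; z points along the fingers, y is the line along which they close (so a half turn about z gives the same grasp; the last joint's range is limited). The gripper opens to 85 mm and grips with 20 to 120 N. Pads are 22 mm wide; open, the fingers measure 114 mm over their backs; the gripper's body (76 mm by 85 mm) begins 54 mm behind the grasp point. The pads swing forward as they close: fully open they stand 13 mm farther back than shut.
Start: joints at [1.171, 0.286, 1.577, -0, 1.279, -0.15], TCP at [0.167, 0.654, 0.223] pointing down, gripper open.
Joint ranges: [-2.77, 2.77], [-0.9, 2.22], [0.21, 2.48], [-1.53, 4.67], [0.24, 2.81], [-2.84, 2.84]. Speed limits (rad/s): [2.79, 2.79, 3.14, 3.14, 3.14, 3.14].

INTERFACE

Orientations are given as a unit quaternion [x, y, z, w].
In Python, from plant import get_state, cams, ctrl gives the robot as it stands. The module is installed in compiled form; this text tells all that it offers.
- The arm moves only by the tool jog_arm, never from a script. Its argument "deltas" is text: rows parted by semicolons, each of 6 numbers parted by spaces: the shift along the world's x, y, z normalised to -1 to 1, where 1 is 0.02 m, then the turn, a rotation vector about the world's x, y, z normalised to -1 to 1, where 1 is 0.1 rad. In form: x y z ax ay az; .... A call has 1 to 20 rows; each row shifts and turns the commanded pose from where the row before left it; what a row does not reach is not made up. A row lasts 1/8 s, in which the tool goes at most 62.5 mm and 10.7 degrees, less where a joint would pass 70% of its speed; a pose out of reach is approached as far as the arm can. A call with a number of a shift or a turn outside -1 to 1 is refused whole. A call with a gripper value outside its range is refused whole. "gripper" is the opening, from 0 (shut) to 1 (fully open), set as the call begins (left out, the last holds). The fingers move at their own pace and stop on an object; "squeeze" is the grip in N (left out, the last holds). Time passes only in rows, so rows that do not move let the fingers close. It gives the time, the measured TCP pose, the force, the opening and the grip force at its end, in the units of the state.
- get_state(): the state, without advancing time (a new reading comes with each control period).
- cams.read_camera(name): name is "scene" or "side" or "wrist"; returns a dict with "color" (480x640x3 uint8, blue, green, red), "vfov" (degrees; the focal length in pixels is half the picture's height over the tangent of half this angle, whatever the lens; pixels are square), "cx", "cy" (the principal point, pixels), "distortion" ([k1, k2, p1, p2, k3] as OpenCV has them; the pictures are not rectified), "rvec" (rotation vector, rad) and "tvec" (3), from world to camera coordinates, as OpenCV has them. Camera axes: x right, y down, z forward; pixel columns grow to the right and rows downward; lengths in m; the calibration is good to about 2 mm. A picture is of the moment at which its call begins. There is no depth.
- ctrl.sign_off(): hands the job in; it is judged then, once.
The state is a dict: "time": time; "qpos": joint angles; "dq": joint speeds; "joint_efforts": joint torques, N m; "eef_pos": TCP position; "tcp_rot": TCP orientation; "contact_force": force on the tool from outside, world axes, zero at the start; "wrist_torque": the same for the moment, N m; "opening": opening from 0.0 (shut) to 1.0 (fully open); "finger_force": force on a finger pad.
Only numpy, scipy, OpenCV 4.12 (cv2) and the standard library are available. Lean on these libraries where they do the work, as an engineer would, in place of code of your own. Each camera call takes 0.05 s, during which the arm holds its last target. There are 200 camera calls.

## Working session

There is one attempt and no reset: what is moved stays moved. The work goes in short steps, Python scripts to look and compute and a tool call to move; the robot and the scene stay as the last step left them, time stands still between calls to the robot, and variables do not carry over. Pictures are saved under pics/ and viewed, at most 10 in all, crops included, and the job is handed in when it is done.

Besides the shell and the picture viewer there is one more tool, called after "Call:" by a JSON object that holds its "method" and its "body", one argument or row to a line. jog_arm: Moves the arm, as the interface text tells. Its arguments: {"type":"object","properties":{"deltas":{"type":"string"},"gripper":{"type":"number"},"squeeze":{"type":"number"}},"required":["deltas"]}

```bash
mkdir -p pics
cat > h.py <<'E'
import numpy as np,cv2
from plant import get_state,cams,ctrl
def cam(n,f=None):
    d=cams.read_camera(n); im=d["color"]
    if f: cv2.imwrite("pics/"+f,im)
    fl=im.shape[0]/2/np.tan(np.radians(d["vfov"])/2)
    d["K"]=np.array([[fl,0,d["cx"]],[0,fl,d["cy"]],[0,0,1.]]);d["D"]=np.array(d["distortion"],float)
    d["r"]=np.array(d["rvec"],float);d["t"]=np.array(d["tvec"],float).reshape(3)
    return d
def ray(d,uv):
    p=cv2.undistortPoints(np.array(uv,float).reshape(-1,1,2),d["K"],d["D"]).reshape(-1,2)
    R=cv2.Rodrigues(d["r"])[0]
    return -R.T@d["t"],np.c_[p,np.ones(len(p))]@R
def onz(d,uv,z):
    o,v=ray(d,uv); return o+v*((z-o[2])/v[:,2])[:,None]
def proj(d,P): return cv2.projectPoints(np.array(P,float).reshape(-1,1,3),d["r"],d["t"],d["K"],d["D"])[0].reshape(-1,2)
E
python3 - <<'E'
from h import *
for n in("scene","side"):
    d=cam(n,n+"0.png"); print(n,ray(d,[320,240]))
s=get_state();print(s["time"],s["eef_pos"],s["tcp_rot"],s["opening"])
E
```

```text
scene (array([-0.31765471, -0.85467988,  1.23153654]), array([[ 0.5107411 ,  0.46475039, -0.72346206]]))
side (array([-0.7663515 , -0.34671034,  1.118077  ]), array([[ 0.77219838,  0.1470588 , -0.61821809]]))
0.1 [0.16657909 0.65350115 0.22187842] [ 1.24565977e-01  9.92210767e-01 -1.01337099e-03 -2.90048508e-04] 1.0019147711526277
```

View pics/scene0.png

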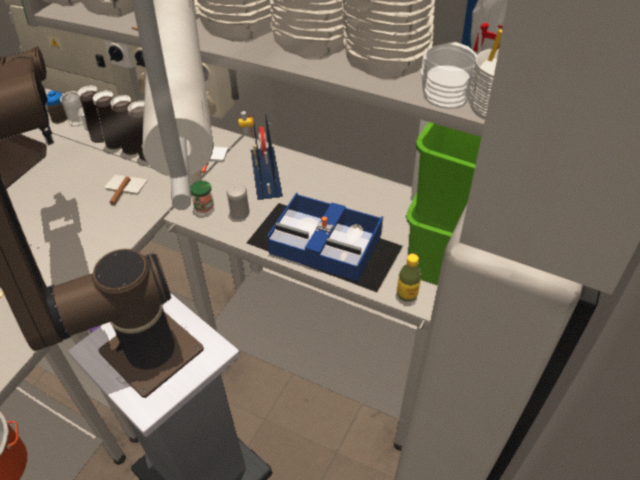

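View pics/side0.png

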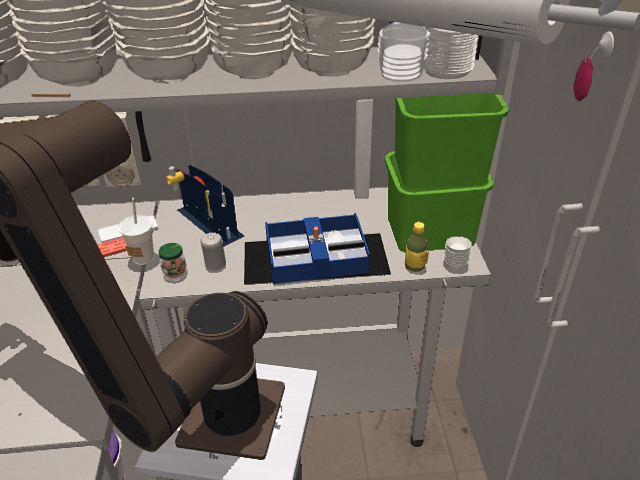

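The scene view has the caddy at about (326,237) and the stud at about (324,222). The side view has the caddy at about (317,247) and the stud at about (316,233). I'll enlarge both next.

Run:
```python
from h import *
a=cv2.imread("pics/scene0.png")[190:290,255:395];b=cv2.imread("pics/side0.png")[205:285,255:380]
cv2.imwrite("pics/za.png",cv2.resize(a,None,fx=5.7,fy=5.7,interpolation=cv2.INTER_CUBIC))
cv2.imwrite("pics/zb.png",cv2.resize(b,None,fx=6.4,fy=6.4,interpolation=cv2.INTER_CUBIC))
```

```text
(no output)
```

View pics/za.png

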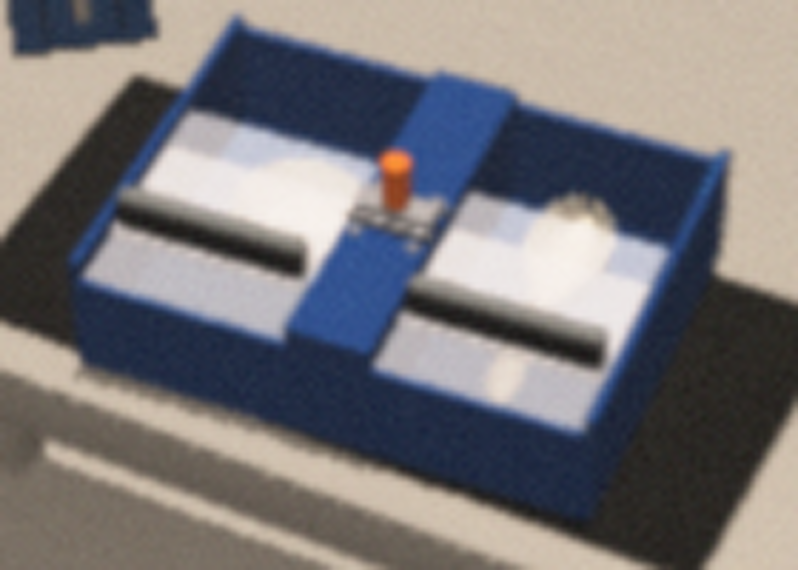

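View pics/zb.png

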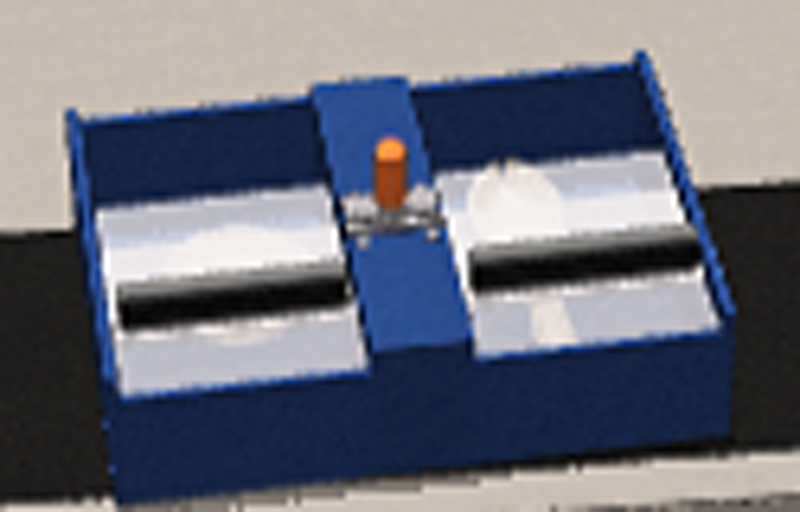

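The crops show the spoon in the right (-y) compartment, with its bowl and handle visible through the cover. The right rib runs from (410,290) to (605,350) in crop A and from (470,268) to (700,248) in crop B. The stud top is at (396,158) in A and (390,145) in B.

Run:
```python
from h import *
from scipy.optimize import least_squares
A=cam("scene");B=cam("side")
ua=lambda p:np.array(p)/5.7+[255-.4,190-.4]
ub=lambda p:np.array(p)/6.4+[255-.4,205-.4]
def tri(pa,pb):
    M=[];y=[]
    for d,p in((A,ua(pa)),(B,ub(pb))):
        o,v=ray(d,p);v=v[0]/np.linalg.norm(v);P=np.eye(3)-np.outer(v,v);M.append(P);y.append(P@o)
    M=np.vstack(M);y=np.hstack(y);x=np.linalg.lstsq(M,y,rcond=None)[0]
    return x,np.linalg.norm(M@x-y)
T={"BL":((237,18),(72,110)),"BR":((729,153),(640,53)),"fl0":((82,370),(118,503)),"fr0":((585,518),(727,438)),
"studtop":((396,160),(390,148)),"ribRr":((605,338),(698,233)),"ribRl":((415,282),(472,255)),"ribLl":((122,192),(118,288)),"stripFL":((290,330),(370,350)),"stripFR":((370,358),(468,340))}
X={k:tri(*v) for k,v in T.items()}
for k,(x,e) in X.items(): print(k,x.round(4),round(e,4))
loc={"BL":(.095,.1325,.072),"BR":(.095,-.1325,.072),"fl0":(-.095,.1325,0),"fr0":(-.095,-.1325,0),"stripFL":(-.095,.022,.072),"stripFR":(-.095,-.022,.072)}
w=lambda q,l:np.array([q[0]+np.cos(q[2])*l[0]-np.sin(q[2])*l[1],q[1]+np.sin(q[2])*l[0]+np.cos(q[2])*l[1],l[2]])
def f(q):
    r=[]
    for k,l in loc.items(): r+=[proj(A,w(q,l))[0]-ua(T[k][0]),proj(B,w(q,l))[0]-ub(T[k][1])]
    return np.hstack(r)
s=least_squares(f,[.6,.0,0]);print("caddy",s.x,np.degrees(s.x[2]));print(s.fun.reshape(-1,4).round(1))
q=s.x
for k in("studtop","ribRr","ribRl","ribLl"):
    c,sn=np.cos(q[2]),np.sin(q[2]);d=X[k][0][:2]-q[:2];print(k,"local",c*d[0]+sn*d[1],-sn*d[0]+c*d[1],X[k][0][2])
print("rib goal",w(q,(.002,-.0745,.079)),"stud",w(q,(-.009,0,.0955)))
np.save("q.npy",q)
# others
for n,p in(("oil base B",(416,268)),("dishes B",(457,266)),("pepper B",(214,266)),("chili",(173,275))):print(n,onz(B,p,0))
```

```text
BL [0.597  0.0683 0.0718] 0.0022
BR [ 0.6882 -0.1744  0.0657] 0.0016
fl0 [4.204e-01 8.500e-03 3.000e-04] 0.005
fr0 [ 0.5057 -0.2369  0.0011] 0.0003
studtop [ 0.5442 -0.0859  0.1089] 0.0013
ribRr [ 0.5377 -0.2183  0.0852] 0.0002
ribRl [ 0.5111 -0.1268  0.0814] 0.0021
ribLl [0.4607 0.0136 0.0858] 0.0024
stripFL [ 0.4628 -0.0921  0.0641] 0.0029
stripFR [ 0.474  -0.1317  0.0649] 0.0035
caddy [ 0.5520424  -0.08388357  0.33116958] 18.974619315422505
[[-0.7 -1.5 -1.  -0.1]
 [ 0.5 -0.8  1.4 -0.7]
 [-1.  -1.3 -0.2  1.5]
 [ 0.8  1.   1.1  0.4]
 [-1.6 -0.9  0.5  0.3]
 [-0.2 -1.1  1.6  0. ]]
studtop local -0.008120073892486626 0.0006542057415739376 0.10885287224063019
ribRr local -0.05729981586456066 -0.12239131157152239 0.08519885605274786
ribRl local -0.05266604475872871 -0.027221899226830562 0.08139804468938516
ribLl local -0.05466514461425518 0.12186040541381357 0.0858021881285646
rib goal [ 0.57815735 -0.15368515  0.079     ] stud [ 0.54353144 -0.08680992  0.0955    ]
oil base B [[ 0.54846176 -0.36452748  0.        ]]
dishes B [[ 0.57481517 -0.47537915  0.        ]]
pepper B [[0.46849817 0.19087875 0.        ]]
chili [[0.41435612 0.29035625 0.        ]]
```

Call:
{"method": "jog_arm", "body": {
  "deltas": "0.57 -0.95 0.125 0 0 0.36;0.57 -0.95 0.125 0 0 0.36;0.57 -0.95 0.125 0 0 0.36;0.57 -0.95 0.125 0 0 0.36;0.57 -0.95 0.125 0 0 0.36;0.57 -0.95 0.125 0 0 0.36;0.57 -0.95 0.125 0 0 0.36;0.57 -0.95 0.125 0 0 0.36;0.57 -0.95 0.125 0 0 0.36;0.57 -0.95 0.125 0 0 0.36;0.57 -0.95 0.125 0 0 0.36;0.57 -0.95 0.125 0 0 0.36;0.57 -0.95 0.125 0 0 0.36;0.57 -0.95 0.125 0 0 0.36;0.57 -0.95 0.125 0 0 0.36;0.57 -0.95 0.125 0 0 0.36",
  "gripper": 0
}}

```text
time: 2.2
eef_pos: [0.3494, 0.3493, 0.263]
tcp_rot: [-0.163, 0.987, -0.0, -0.0]
contact_force: [0.7, -0.7, 0.0]
opening: 0.002
finger_force: 0.0
```

Call:
{"method": "jog_arm", "body": {
  "deltas": "0.3 -0.97 -0.1 0 0 0;0.3 -0.97 -0.1 0 0 0;0.3 -0.97 -0.1 0 0 0;0.3 -0.97 -0.1 0 0 0;0.3 -0.97 -0.1 0 0 0;0.3 -0.97 -0.1 0 0 0;0.3 -0.97 -0.1 0 0 0;0.3 -0.97 -0.1 0 0 0;0.3 -0.97 -0.1 0 0 0;0.3 -0.97 -0.1 0 0 0;0.3 -0.97 -0.1 0 0 0;0.3 -0.97 -0.1 0 0 0;0.3 -0.97 -0.1 0 0 0;0.3 -0.97 -0.1 0 0 0;0.3 -0.97 -0.1 0 0 0;0.3 -0.97 -0.1 0 0 0;0.3 -0.97 -0.1 0 0 0;0.3 -0.97 -0.1 0 0 0"
}}

```text
time: 4.45
eef_pos: [0.4572, 0.0002, 0.2269]
tcp_rot: [-0.162, 0.987, 0.0, -0.0]
contact_force: [0.8, -0.1, -0.1]
opening: -0.002
finger_force: 0.0
```

Run:
```python
from h import *
d=cam("wrist","w1.png");s=get_state();print(s["eef_pos"],s["qpos"],s["tcp_rot"])
print(ray(d,[320,240]))
```

```text
[ 0.45771574 -0.00153306  0.22671725] [-2.24718478e-01 -2.14641451e-01  2.08553435e+00 -1.62961141e-03
  1.27037978e+00 -2.11978930e+00] [-1.61665566e-01  9.86845283e-01 -7.81192667e-04 -1.45487486e-04]
(array([ 0.38050436, -0.02555062,  0.37779396]), array([[ 0.29376279,  0.09444194, -0.95123259]]))
```

View pics/w1.png

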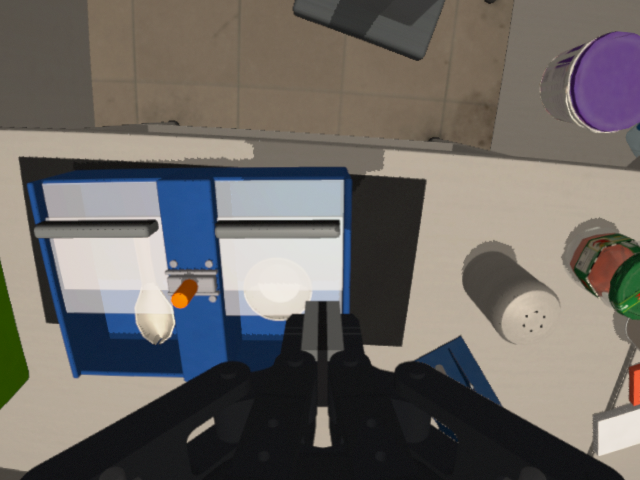

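The wrist view confirms it: the spoon is in the image-left (right, -y) bay. The right rib's front top edge runs from (40,222) to (155,220), and the stud top is at (180,300).

Run:
```python
from h import *
d=cam("wrist");q=np.load("q.npy");R=np.array([[np.cos(q[2]),-np.sin(q[2])],[np.sin(q[2]),np.cos(q[2])]])
hsv=cv2.cvtColor(d["color"],cv2.COLOR_BGR2HSV)
m=cv2.inRange(hsv,(5,180,120),(20,255,255));m[320:]=0;ys,xs=np.nonzero(m);print("orange",xs.min(),xs.max(),ys.min(),ys.max())
g=d["color"].astype(int).sum(2)/3
for x in(60,90,120,140,240,280,320):print(x,g[208:242,x].astype(int).tolist())
def sh(n,p,z):
    P=onz(d,p,z)[:,:2];print(n,P.round(4).tolist(),"local",((P-q[:2])@R).round(4).tolist())
sh("ribR",[(40,221),(155,219)],.088);sh("ribL",[(218,220),(338,220)],.088)
sh("stud",[(180,299)],.1095)
sh("back corners strip",[(185,381),(228,380)],.072);sh("BR",[(76,377)],.072);sh("front strip",[(158,179),(213,179)],.072);sh("side wall front",[(30,183),(350,169)],.072)
```

```text
orange 174 199 280 308
60 [167, 168, 168, 168, 168, 168, 168, 168, 167, 167, 188, 207, 177, 78, 18, 15, 23, 39, 55, 79, 101, 112, 121, 127, 128, 128, 128, 127, 124, 118, 133, 207, 213, 213]
90 [176, 175, 176, 175, 175, 175, 175, 174, 172, 183, 204, 210, 155, 56, 17, 16, 30, 40, 63, 86, 106, 116, 125, 130, 130, 129, 129, 128, 125, 123, 159, 209, 214, 214]
120 [176, 175, 177, 177, 177, 175, 176, 175, 172, 190, 212, 212, 134, 44, 17, 15, 32, 49, 69, 94, 109, 120, 129, 133, 131, 130, 130, 130, 123, 118, 151, 213, 217, 218]
140 [177, 178, 178, 177, 177, 178, 176, 177, 171, 196, 212, 179, 94, 29, 17, 20, 33, 46, 72, 97, 112, 122, 132, 133, 133, 132, 131, 128, 119, 128, 189, 221, 225, 224]
240 [182, 182, 181, 182, 183, 182, 182, 180, 175, 183, 214, 208, 124, 42, 18, 20, 28, 38, 62, 86, 108, 115, 116, 140, 140, 137, 136, 134, 129, 128, 159, 218, 222, 222]
280 [185, 185, 185, 185, 185, 185, 184, 183, 180, 197, 219, 201, 91, 21, 14, 19, 31, 44, 65, 91, 112, 125, 140, 149, 144, 140, 136, 133, 129, 130, 167, 221, 223, 223]
320 [187, 186, 185, 186, 186, 186, 186, 183, 184, 207, 222, 200, 77, 17, 14, 20, 35, 49, 70, 94, 115, 133, 147, 152, 148, 143, 139, 133, 127, 122, 160, 221, 225, 224]
ribR [[0.5264, -0.2138], [0.4949, -0.1239]] local [[-0.0665, -0.1145], [-0.067, -0.0193]]
ribL [[0.4801, -0.0772], [0.4511, 0.009]] local [[-0.0658, 0.0297], [-0.0653, 0.1207]]
stud [[0.5423, -0.0863]] local [[-0.0101, 0.0009]]
back corners strip [[0.6479, -0.0731], [0.6328, -0.0348]] local [[0.0942, -0.0209], [0.0924, 0.0201]]
BR [[0.682, -0.1757]] local [[0.093, -0.1291]]
front strip [[0.4684, -0.1334], [0.4548, -0.0919]] local [[-0.0952, -0.0197], [-0.0945, 0.0241]]
side wall front [[0.5047, -0.2362], [0.4138, 0.0063]] local [[-0.0943, -0.1287], [-0.1014, 0.1302]]
```

Call:
{"method": "jog_arm", "body": {
  "deltas": "0.1 -0.94 -0.3 0 0 0;0.1 -0.94 -0.3 0 0 0;0.1 -0.94 -0.3 0 0 0;0.1 -0.94 -0.3 0 0 0;0.1 -0.94 -0.3 0 0 0;0.1 -0.94 -0.3 0 0 0;0.1 -0.94 -0.3 0 0 0;0.1 -0.94 -0.3 0 0 0;0.1 -0.94 -0.3 0 0 0;0.1 -0.94 -0.3 0 0 0;0 0 0 0 0 0;0 0 0 0 0 0"
}}

```text
time: 6.05
eef_pos: [0.4772, -0.187, 0.1671]
tcp_rot: [-0.162, 0.987, 0.0, -0.0]
contact_force: [-0.4, -0.0, -0.8]
opening: -0.0
finger_force: 0.0
```

Call:
{"method": "jog_arm", "body": {
  "deltas": "0 0 -0.9 0 0 0;0 0 -0.9 0 0 0;0 0 -0.9 0 0 0;0 0 -0.9 0 0 0;0 0 0 0 0 0;0 0 0 0 0 0"
}}

```text
time: 6.8
eef_pos: [0.4775, -0.1874, 0.0953]
tcp_rot: [-0.162, 0.987, -0.0, 0.0]
contact_force: [-0.1, 0.2, 0.6]
opening: -0.001
finger_force: 0.0
```

Run:
```python
from h import *
d=cam("side","s2.png");s=get_state();print(s["eef_pos"],s["contact_force"],proj(d,[s["eef_pos"],s["eef_pos"]-np.array([0,0,.019])]))
b=d["color"][185:285,255:390]
cv2.imwrite("pics/s2z.png",cv2.resize(b,None,fx=5.9,fy=5.9,interpolation=cv2.INTER_CUBIC))
```

```text
[ 0.47780788 -0.18754245  0.09580082] [ 0.12311164  0.00563055 -0.27440891] [[349.37816128 250.72737696]
 [349.27404567 256.30759605]]
```

View pics/s2z.png

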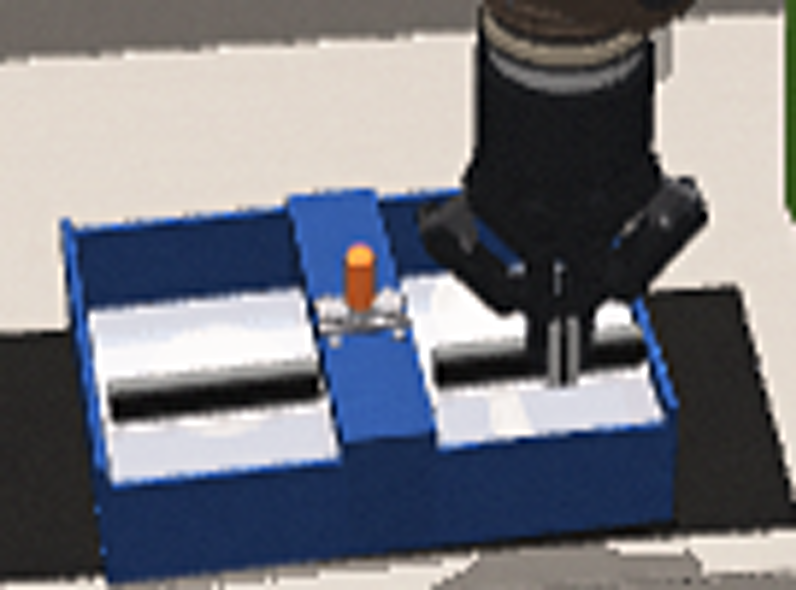

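The shut fingertips show at crop (563,383), which is pixel (350.4,250). I predicted (349.3,256), so they look higher than expected. I'll check this with the other two cameras before pushing.

Run:
```python
from h import *
s=get_state();p=np.array(s["eef_pos"]);c,sn=np.cos(.331),np.sin(.331);ex=np.array([c,sn,0]);ey=np.array([-sn,c,0])
W=cam("wrist");A=cam("scene")
for n,d in(("wrist",W),("scene",A)):
    for dz in(0,.019):
        print(n,dz,proj(d,[p+ex*a-[0,0,dz] for a in(-.011,0,.011)]).round(1).tolist())
w=W["color"][180:380,220:420];w=cv2.resize(w,None,fx=2.9,fy=2.9)
u,v=proj(A,p)[0].astype(int);print(u,v)
a=cv2.resize(A["color"][v-50:v+50,u-10-50:u-10+50],(580,580),interpolation=cv2.INTER_CUBIC)[:,:215+150]
out=np.zeros((580,580+215,3),np.uint8);out[:,:580]=0;w=cv2.resize(w,(430,430));out[:430,365:795]=w;out[:,:365]=a
cv2.imwrite("pics/tip.png",out)
```

```text
wrist 0 [[321.3, 288.0], [321.4, 311.5], [321.5, 333.9]]
wrist 0.019 [[321.4, 270.5], [321.5, 292.1], [321.6, 312.9]]
scene 0 [[335.0, 256.1], [336.7, 253.1], [338.3, 250.2]]
scene 0.019 [[335.0, 261.1], [336.6, 258.1], [338.1, 255.2]]
336 253
```

View pics/tip.png

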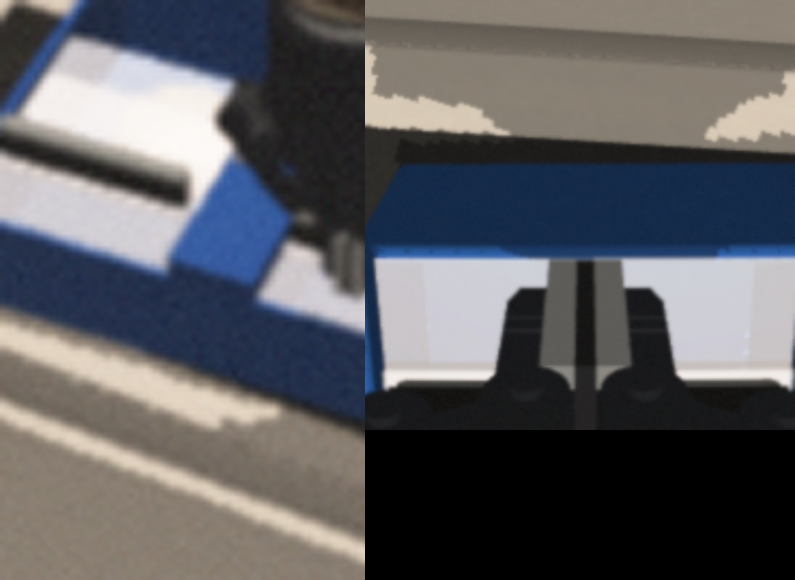

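Run:
```python
from h import *
s=get_state();p=np.array(s["eef_pos"]);M=[];y=[]
for n,uv in(("scene",(336,253.5)),("side",(350.4,250)),("wrist",(321.5,300))):
    o,v=ray(cam(n),uv);v=v[0]/np.linalg.norm(v);P=np.eye(3)-np.outer(v,v);M.append(P);y.append(P@o)
M=np.vstack(M);y=np.hstack(y);x=np.linalg.lstsq(M,y,rcond=None)[0];e=x-p
print(x,e,"tool-local x",e[0]*np.cos(.331)+e[1]*np.sin(.331),(M@x-y).round(4))
```

```text
[ 0.46927163 -0.19133352  0.10472137] [-0.0086063  -0.00373245  0.00862988] tool-local x -0.009352135733456843 [-0.0004  0.0009  0.0003 -0.0004 -0.0001 -0.0005  0.0008 -0.0008  0.0003]
```

All three views agree that the visible tip edge is at z≈0.105, higher than the 19 mm figure implies. I'll test this with a gentle push and watch the force.

Call:
{"method": "jog_arm", "body": {
  "deltas": "0.47 0.16 0 0 0 0;0.47 0.16 0 0 0 0;0.47 0.16 0 0 0 0;0.47 0.16 0 0 0 0;0.24 0.08 0 0 0 0;0 0 0 0 0 0"
}}

```text
time: 7.85
eef_pos: [0.5199, -0.1726, 0.095]
tcp_rot: [-0.163, 0.987, 0.0, -0.0]
contact_force: [-0.5, -0.4, -0.2]
opening: 0.002
finger_force: 0.0
```

Run:
```python
from h import *
d=cam("side","s3.png");s=get_state();print(s["eef_pos"],s["contact_force"])
b=d["color"][185:285,255:390]
w=cam("wrist")["color"]
o=np.hstack([cv2.resize(b,(500,370),interpolation=cv2.INTER_CUBIC),cv2.resize(w[150:450,200:440],(296,370))])
cv2.imwrite("pics/s3z.png",o)
```

```text
[ 0.51962336 -0.17264657  0.09497973] [0.17347588 0.24040336 0.59199791]
```

View pics/s3z.png

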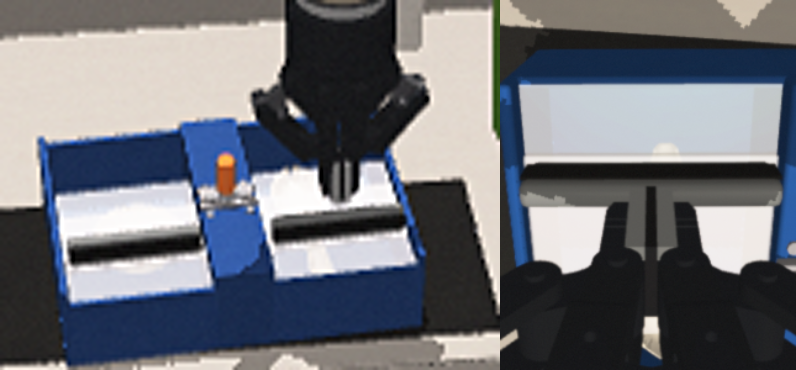

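The rib hasn't moved and the force is zero. The tips are passing above the rib, so the shut fingertips really do sit about 9 mm behind the nominal TCP. I'll back off, go 29 mm lower and push again.

Call:
{"method": "jog_arm", "body": {
  "deltas": "-0.47 -0.16 0 0 0 0;-0.47 -0.16 0 0 0 0;-0.47 -0.16 0 0 0 0;-0.47 -0.16 0 0 0 0;-0.24 -0.08 0 0 0 0;0 0 -0.5 0 0 0;0 0 -0.5 0 0 0;0 0 -0.45 0 0 0;0 0 0 0 0 0;0 0 0 0 0 0"
}}

```text
time: 9.2
eef_pos: [0.4774, -0.1871, 0.0661]
tcp_rot: [-0.163, 0.987, -0.0, -0.0]
contact_force: [0.3, -0.5, -0.3]
opening: 0.002
finger_force: 0.0
```

Call:
{"method": "jog_arm", "body": {
  "deltas": "0.47 0.16 0 0 0 0;0.47 0.16 0 0 0 0;0.47 0.16 0 0 0 0;0.47 0.16 0 0 0 0;0 0 0 0 0 0;0 0 0 0 0 0"
}}

```text
time: 9.95
eef_pos: [0.5149, -0.1742, 0.0659]
tcp_rot: [-0.162, 0.987, 0.0, 0.0]
contact_force: [-0.9, 0.6, 0.5]
opening: -0.0
finger_force: 0.0
```

```bash
cat >> h.py <<'E'
def rib(cols=(250,260,380,390)):
    """dark rib front face seen in the wrist view: upper edge of darkest run"""
    d=cam("wrist");q=np.load("q.npy");R=np.array([[np.cos(q[2]),-np.sin(q[2])],[np.sin(q[2]),np.cos(q[2])]])
    g=cv2.cvtColor(d["color"],cv2.COLOR_BGR2GRAY).astype(int)
    for c in cols:
        k=150+int(np.argmin(np.diff(g[150:330,c])));P=onz(d,[c,k],.07)[0,:2]
        print(c,k,g[k-3:k+20:2,c].tolist(),"local",((P-q[:2])@R).round(4))
E
python3 - <<'E'
from h import *
rib()
s=get_state();print(s["eef_pos"],s["contact_force"])
E
```

```text
250 190 [135, 132, 46, 32, 30, 31, 30, 30, 30, 31, 29, 44] local [-0.1176 -0.0998]
260 190 [134, 136, 82, 32, 31, 29, 32, 30, 30, 30, 29, 42] local [-0.1176 -0.0961]
380 198 [135, 135, 63, 30, 29, 31, 31, 41, 43, 43, 42, 42] local [-0.1144 -0.051 ]
390 199 [136, 133, 44, 30, 29, 30, 38, 42, 42, 41, 41, 44] local [-0.114  -0.0472]
[ 0.5147224  -0.17422275  0.06595164] [-0.00791738 -0.00115827 -0.0579974 ]
```

```bash
cat >> h.py <<'E'
def rib2(d):
    q=np.load("q.npy");R=np.array([[np.cos(q[2]),-np.sin(q[2])],[np.sin(q[2]),np.cos(q[2])]])
    for yl in(-.037,-.112,.0745):
        L=[(x,g) for x in np.arange(-.09,.02,.003) for g in [(R@[x,yl]+q[:2])]]
        uv=proj(d,[[*g,.079] for x,g in L]);gr=cv2.cvtColor(d["color"],cv2.COLOR_BGR2GRAY)
        v=cv2.remap(gr,uv[:,0].astype(np.float32)[None],uv[:,1].astype(np.float32)[None],1)[0]
        dk=[x for (x,_),k in zip(L,v) if k<80]
        print("yl",yl,"dark x",np.round([min(dk),max(dk)],3) if dk else None,v.tolist())
E
python3 - <<'E'
from h import *
d=cam("side");e=dict(d);e["color"]=cv2.imread("pics/side0.png");rib2(e);print();rib2(d)
E
```

```text
yl -0.037 dark x [-0.069  0.018] [190, 190, 191, 202, 226, 152, 80, 20, 16, 14, 15, 28, 54, 88, 126, 142, 171, 230, 241, 241, 241, 240, 240, 240, 236, 231, 228, 227, 228, 230, 235, 226, 212, 154, 81, 39, 30]
yl -0.112 dark x [-0.069  0.018] [187, 185, 185, 196, 226, 152, 80, 18, 13, 12, 15, 28, 53, 87, 127, 148, 173, 218, 231, 233, 231, 231, 232, 234, 215, 194, 186, 184, 185, 187, 187, 186, 192, 155, 83, 47, 25]
yl 0.0745 dark x [-0.069  0.018] [199, 211, 205, 197, 182, 155, 91, 42, 13, 11, 9, 17, 38, 82, 117, 140, 176, 210, 241, 242, 241, 240, 241, 240, 238, 233, 221, 206, 193, 190, 189, 189, 194, 177, 102, 57, 29]

yl -0.037 dark x [-0.06   0.018] [217, 218, 219, 219, 219, 219, 230, 249, 175, 93, 24, 18, 16, 20, 34, 58, 86, 128, 159, 190, 246, 253, 252, 251, 249, 246, 244, 245, 246, 249, 252, 236, 202, 155, 111, 64, 42]
yl -0.112 dark x [-0.06   0.018] [214, 213, 213, 214, 213, 215, 225, 237, 163, 88, 24, 17, 15, 19, 34, 62, 101, 149, 172, 200, 243, 209, 127, 34, 14, 20, 24, 27, 30, 29, 29, 30, 30, 30, 27, 52, 62]
yl 0.0745 dark x [-0.069  0.018] [226, 234, 231, 224, 210, 182, 109, 53, 17, 15, 15, 24, 47, 100, 140, 166, 204, 233, 252, 252, 252, 251, 251, 251, 250, 247, 240, 230, 222, 219, 217, 217, 223, 203, 121, 68, 35]
```

Contact is confirmed: the right rib has moved about 9 mm evenly at both ends and the left rib hasn't moved. I'll carry on pushing.

Call:
{"method": "jog_arm", "body": {
  "deltas": "0.47 0.16 0 0 0 0;0.47 0.16 0 0 0 0;0.47 0.16 0 0 0 0;0.47 0.16 0 0 0 0;0.47 0.16 0 0 0 0;0 0 0 0 0 0"
}}

```text
time: 10.8
eef_pos: [0.5633, -0.1582, 0.0664]
tcp_rot: [-0.163, 0.987, -0.0, 0.001]
contact_force: [0.1, -0.4, 0.2]
opening: -0.001
finger_force: 0.0
```

Call:
{"method": "jog_arm", "body": {
  "deltas": "0.14 0.05 0 0 0 0;0.14 0.05 0 0 0 0;0 0 0 0 0 0"
}}

```text
time: 11.18
eef_pos: [0.5679, -0.1566, 0.0664]
tcp_rot: [-0.162, 0.987, -0.0, 0.001]
contact_force: [-0.4, -1.4, 1.1]
opening: -0.001
finger_force: 0.4
```

Call:
{"method": "jog_arm", "body": {
  "deltas": "0.1 0.03 0 0 0 0;0.1 0.03 0 0 0 0;0 0 0 0 0 0"
}}

```text
time: 11.55
eef_pos: [0.5683, -0.1563, 0.0664]
tcp_rot: [-0.163, 0.987, 0.0, -0.005]
contact_force: [-12.5, -4.3, 7.2]
opening: 0.0
finger_force: 6.4
```

Call:
{"method": "jog_arm", "body": {
  "deltas": "-0.47 -0.16 0 0 0 0;-0.47 -0.16 0 0 0 0;-0.47 -0.16 0 0 0 0;-0.47 -0.16 0 0 0 0;0 0 0.9 0 0 0;0 0 0.9 0 0 0;0 0 0.9 0 0 0;0 0 0.9 0 0 0;0 0 0 0 0 0"
}}

```text
time: 12.68
eef_pos: [0.5353, -0.1686, 0.1409]
tcp_rot: [-0.162, 0.987, -0.001, 0.002]
contact_force: [0.1, -0.0, -0.3]
opening: 0.005
finger_force: 0.0
```

Run:
```python
from h import *
d=cam("side");rib2(d);s=get_state();p=s["eef_pos"];print(p)
q=np.load("q.npy");c,sn=np.cos(q[2]),np.sin(q[2])
w=lambda x,y:q[:2]+[c*x-sn*y,sn*x+c*y]
for y in(.045,.030,.0215-.028):print("stud pushing pt",y,w(-.009,y)-p[:2])
```

```text
yl -0.037 dark x [-0.009  0.009] [217, 218, 218, 219, 220, 219, 218, 219, 218, 219, 219, 218, 218, 218, 219, 226, 231, 236, 237, 237, 238, 239, 238, 236, 214, 183, 134, 78, 35, 20, 18, 19, 25, 48, 82, 137, 164]
yl -0.112 dark x [-0.009  0.009] [213, 213, 214, 213, 212, 214, 215, 214, 214, 214, 213, 213, 213, 214, 213, 214, 214, 213, 214, 214, 214, 214, 215, 218, 202, 174, 117, 71, 29, 18, 15, 15, 30, 54, 83, 130, 164]
yl 0.0745 dark x [-0.069  0.018] [225, 235, 231, 225, 210, 184, 108, 50, 16, 15, 14, 22, 45, 98, 140, 166, 206, 234, 252, 252, 252, 251, 251, 251, 250, 247, 239, 230, 222, 219, 218, 218, 223, 204, 121, 69, 37]
[ 0.53443688 -0.16815171  0.1393303 ]
stud pushing pt 0.045 [-0.00553715  0.12389662]
stud pushing pt 0.03 [-0.00065991  0.10971167]
stud pushing pt -0.006500000000000002 [0.01120803 0.07519499]
```

The right cover is shut: the rib now sits at the stop, and the end-stop force was 13 N. The left rib hasn't moved. Next I'll go to the left (+y) side of the stud.

Call:
{"method": "jog_arm", "body": {
  "deltas": "-0.04 0.89 0 0 0 0;-0.04 0.89 0 0 0 0;-0.04 0.89 0 0 0 0;-0.04 0.89 0 0 0 0;-0.04 0.89 0 0 0 0;-0.04 0.89 0 0 0 0;-0.04 0.88 0 0 0 0;0 0 -0.75 0 0 0;0 0 -0.75 0 0 0;0 0 -0.75 0 0 0;0 0 -0.7 0 0 0;0 0 0 0 0 0;0 0 0 0 0 0"
}}

```text
time: 14.35
eef_pos: [0.5285, -0.0438, 0.0793]
tcp_rot: [-0.162, 0.987, -0.0, 0.0]
contact_force: [-0.5, 0.1, -0.8]
opening: -0.003
finger_force: 0.0
```

Run:
```python
from h import *
s=get_state();p=np.array(s["eef_pos"]);q=np.load("q.npy");c,sn=np.cos(q[2]),np.sin(q[2]);e=p[:2]-q[:2]
print(p,"local",c*e[0]+sn*e[1],-sn*e[0]+c*e[1],s["contact_force"])
o=np.hstack([cv2.resize(cam("side")["color"][185:285,255:390],(500,370),interpolation=cv2.INTER_CUBIC),cv2.resize(cam("wrist")["color"][150:450,150:390],(296,370))])
cv2.imwrite("pics/s4.png",o)
```

```text
[ 0.52854263 -0.04381782  0.07929943] local -0.00919551431500079 0.045529620542702536 [-0.50135324  0.13512659 -0.77131052]
```

View pics/s4.png

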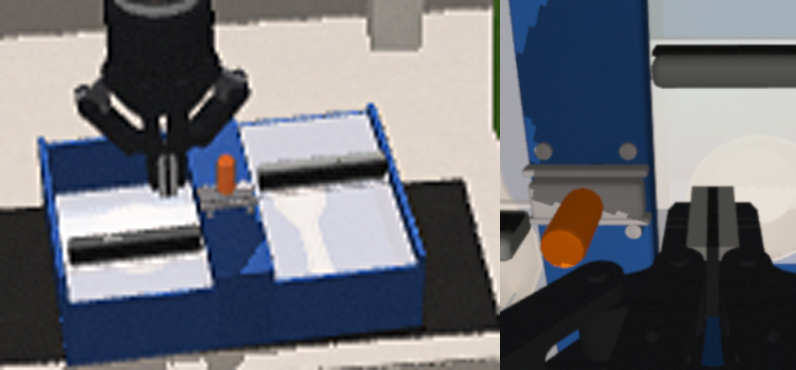

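The right cover is shut, with its rib level with the bolt. The fingertips are beside the stud, which is at wrist-crop (563,248) with the tips at (712,190). I'll raise slightly so that only the tips push.

Call:
{"method": "jog_arm", "body": {
  "deltas": "0 0 0.3 0 0 0;0.16 -0.47 0 0 0 0;0.16 -0.47 0 0 0 0;0.16 -0.47 0 0 0 0;0.16 -0.47 0 0 0 0;0.16 -0.47 0 0 0 0;0 0 0 0 0 0"
}}

```text
time: 15.32
eef_pos: [0.5445, -0.0915, 0.085]
tcp_rot: [-0.162, 0.987, -0.0, -0.0]
contact_force: [-0.0, 0.5, -0.0]
opening: 0.003
finger_force: 0.0
```

Call:
{"method": "jog_arm", "body": {
  "deltas": "0.05 -0.14 0 0 0 0;0.05 -0.14 0 0 0 0;0 0 0 0 0 0"
}}

```text
time: 15.7
eef_pos: [0.545, -0.0937, 0.0848]
tcp_rot: [-0.162, 0.987, 0.003, -0.001]
contact_force: [-2.9, 7.3, 2.9]
opening: 0.001
finger_force: 4.0
```

Call:
{"method": "jog_arm", "body": {
  "deltas": "0.03 -0.1 0 0 0 0;0 0 0 0 0 0"
}}

```text
time: 15.95
eef_pos: [0.5451, -0.094, 0.0848]
tcp_rot: [-0.162, 0.987, 0.005, -0.002]
contact_force: [-3.7, 12.5, 5.4]
opening: -0.003
finger_force: 6.5
```

The force is at the end stop (13 N with no further motion). I'll back off and lift clear.

Call:
{"method": "jog_arm", "body": {
  "deltas": "-0.16 0.47 0 0 0 0;-0.16 0.47 0 0 0 0;0 0 0.9 0 0 0;0 0 0.9 0 0 0;0 0 0.9 0 0 0;0 0 0.9 0 0 0;-0.5 0.9 0.9 0 0 0;-0.5 0.9 0.9 0 0 0;-0.5 0.9 0.3 0 0 0;-0.5 0.9 0 0 0 0;-0.5 0.9 0 0 0 0;0 0 0 0 0 0"
}}

```text
time: 17.45
eef_pos: [0.4893, 0.012, 0.1982]
tcp_rot: [-0.163, 0.987, 0.0, -0.001]
contact_force: [-0.2, -0.1, 0.7]
opening: 0.001
finger_force: 0.0
```

Run:
```python
from h import *
d=cam("side");rib2(d);W=cam("wrist");A=cam("scene");s=get_state();print(s["eef_pos"],s["contact_force"])
q=np.load("q.npy");c,sn=np.cos(q[2]),np.sin(q[2])
P=[[q[0]+c*-.009-sn*y,q[1]+sn*-.009+c*y,.0955] for y in(0,-.028)]
for n,e in(("side",d),("wrist",W),("scene",A)):
    m=cv2.inRange(cv2.cvtColor(e["color"],cv2.COLOR_BGR2HSV),(5,180,100),(20,255,255))
    u=proj(e,P);k=np.zeros_like(m);cv2.circle(k,tuple(int(t) for t in u.mean(0)),45 if n=="wrist" else 14,255,-1)
    ys,xs=np.nonzero(m&k);print(n,"stud",xs.mean() if len(xs) else None,ys.mean() if len(ys) else None,"pred mid/right",u.round(1).tolist())
o=np.hstack([cv2.resize(d["color"][185:285,255:390],(400,300),interpolation=cv2.INTER_CUBIC),cv2.resize(W["color"],(400,300))])
cv2.imwrite("pics/s5.png",o)
```

```text
yl -0.037 dark x [0.003 0.012] [205, 205, 206, 207, 205, 206, 206, 206, 207, 207, 207, 205, 206, 207, 208, 216, 222, 229, 231, 230, 232, 235, 219, 168, 119, 110, 171, 199, 214, 218, 147, 72, 38, 52, 74, 89, 91]
yl -0.112 dark x [-0.009  0.012] [202, 201, 202, 202, 201, 202, 202, 201, 201, 202, 203, 201, 201, 202, 202, 202, 201, 201, 202, 202, 201, 202, 204, 206, 190, 163, 108, 65, 25, 17, 13, 12, 27, 50, 78, 121, 153]
yl 0.0745 dark x [-0.069  0.018] [216, 228, 221, 213, 197, 170, 101, 48, 16, 15, 13, 21, 46, 73, 85, 84, 146, 204, 251, 249, 249, 248, 247, 247, 246, 242, 233, 221, 211, 206, 204, 205, 210, 191, 114, 64, 33]
[0.49050171 0.01049494 0.19883734] [-0.77366277 -0.05467172 -0.09988607]
side stud 325.6923076923077 231.02564102564102 pred mid/right [[316.1, 232.1], [326.2, 231.0]]
wrist stud 125.38923076923076 266.12 pred mid/right [[163.3, 264.4], [124.6, 264.3]]
scene stud 333.9583333333333 223.83333333333334 pred mid/right [[324.1, 221.2], [333.9, 224.0]]
```

View pics/s5.png

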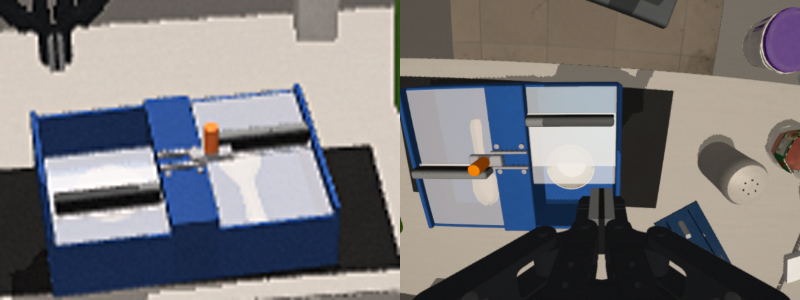

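The right cover is shut and the bolt is fully right, with the stud where I predicted in all three views (side pixel (326,231)). The dish bay is still open and unmoved. I'm handing in.

```bash
python3 -c "
from plant import ctrl
print(ctrl.sign_off())"
```

```text
the job is handed in; nothing more can be done
None
```

The spoon compartment (right) is fully shut and the bolt is pushed all the way right to lock it. The dish compartment's cover was not moved, and the job was handed in at about 17.5 s.

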